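# Shut the microcentrifuge and start it

## Task

Start the loaded microcentrifuge: push its open lid fully shut with the fingertips on its outside, without slamming it, and then press the larger of the two buttons on its front deck all the way down with a fingertip and let it come back up. Do not grip or lift anything, do not reach under the lid, do not press the smaller button, and leave the things standing around the machine where they are.

Things in the scene. Friction and masses are not known exactly. Their poses are not given: they have to be found in the camera images.
- centrifuge: White microcentrifuge, 250 mm deep (its x), 200 mm wide (its y), fixed. Origin: centre of its underside, on the table. Its -x side is the front, roughly towards the robot. Its front 80 mm is a low deck, top at 80 mm, with two push buttons at its left and right ends; the open rotor chamber behind has its rim at 115 mm and the lid covers it when shut.
- lid (a joint): Angle of the grey lid, rad: 0 shut (lying flat), growing as its front edge swings up about the hinge at the machine's rear; starts at 0.8 to 1.2, stop at 1.5. A flat plate 166 mm long, 196 wide, 14 thick with its liner. A friction hinge holds it wherever it is left; 1 to 6 N on the outer face near the front edge moves it. No latch.
- lid_edge (a point): The middle of the lid's free (front) edge, on the outer face: 160 mm from the hinge axis and 14 mm outward of the axis (above it when shut). Moves with the lid.
- lid_hinge (a point): The middle of the lid's hinge axis, which runs along the machine's y, at own x +117 mm and 118 mm above the table. Its axes are the machine's.
- lid_liner (a point): Middle of the white liner (136 x 184 mm) on the lid's inner face, which looks to the chamber; 88 mm from the hinge axis. Not to be touched by the fingers.
- start (a joint): Travel of the start button, the larger one, m: 0 released, 0.006 fully down; a spring brings it back, fully down takes about 5 N. It is pressed straight down.
- start_top (a point): Centre of the top of the start button's round cap, 36 mm across (the larger of the two buttons), 22 mm above the deck, in a round housing 52 mm across and 12 high; it may be at the left or the right end of the deck.
- pulse (a joint): Travel of the pulse button, the smaller one, m: 0 released, 0.006 down. Not to be pressed.
- pulse_top (a point): Centre of the top of the pulse button's round cap, 16 mm across (the smaller button), 22 mm above the deck, in a round housing 32 mm across; at the other end of the deck, 110 mm from the start button.
- big_bottle: Bystander, loose: a white plastic reagent bottle, 90 mm across, 190 mm tall. Origin: centre of its underside. Leave it alone.
- small_bottle: Bystander, loose: an amber glass bottle, 64 mm across, 130 mm tall. Origin: centre of its underside. Leave it alone.
- jar: Bystander, loose: a low clear jar with a screw cap, 52 mm across, 60 mm tall. Origin: centre of its underside. Leave it alone.
- beaker: Bystander, loose: an open glass beaker, 72 mm across, 85 mm tall. Origin: centre of its underside. Leave it alone.
- tube_rack: Bystander, loose: a block of 55 x 120 mm with capped sample tubes, 66 mm tall in all. Origin: centre of its underside. Leave it alone.
- tip_box: Bystander, loose: a closed grey and white pipette-tip box of 80 x 115 x 55 mm. Origin: centre of its underside. Leave it alone.
- wash_bottle: Bystander, loose: a white wash bottle, 64 mm across, its bent spout reaching 188 mm high and 50 mm towards its own -x. Origin: centre of its underside. Leave it alone.

How it is judged:
On the way, in this order (a step that is already met when the one before it is completed fails the run):
1. the lid is pushed fully shut (value of joint lid below 0.03 rad), for 0.2 s.
2. with the lid shut, the larger (start) button is pressed down (value of joint start above 0.004 m and value of joint lid below 0.03 rad), for 0.05 s.
At the end, for the whole second after the job is handed in: The lid lies shut (within 0.03 rad), both buttons are back up (within 1.5 mm), and every bystander is within 25 mm of where it stood (value of joint lid below 0.03 rad and value of joint each of start, pulse below 0.0015 m and distance of each of big_bottle, small_bottle, jar, beaker, tube_rack, tip_box, wash_bottle from where it was at the start of the episode below 0.025 m); the robot touches nothing.
It fails at once if the start button is pressed while the lid is open (value of joint start above 0.003 m and value of joint lid above 0.05 rad).
It fails at once if the smaller (pulse) button is pressed (value of joint pulse above 0.003 m).
It fails at once if the fingers touch the inner face of the lid (reaching under, gripping or lifting it), or the lid is swung open past 1.4 rad (contact force between the fingers and lid_c1 above 0.5 N or value of joint lid above 1.4 rad).
It fails at once if the lid is slammed (closing faster than 2.5 rad/s) (velocity of joint lid below -2.5 rad/s).
It fails at once if a bystander is shifted by more than 25 mm, lifted or knocked over (distance of any of big_bottle, small_bottle, jar, beaker, tube_rack, tip_box, wash_bottle from where it was at the start of the episode above 0.025 m or angle between any of big_bottle, small_bottle, jar, beaker, tube_rack, tip_box, wash_bottle's own z axis and vertical above 0.4 rad).
It also fails if it takes over 45 s, if anything falls off the work surface, if the arm or the gripper's body presses on something with over 40 N, if the wrist force passes 120 N, or if a joint passes its speed limit or range.

## Robot

A 7-joint arm with a two-finger parallel gripper is mounted at the origin on the work surface. World frame = base frame: x ahead of the robot, y to its left, z up, the work surface at z = 0. Lengths are in m, angles in rad, forces in N, time in s.
With the tool pointing down it reaches from about 0.4 to 0.85 m from the base axis. Payload 6.9 kg.
Tool frame: the origin (TCP) lies between the finger pads; the fingertips stand 8 mm ahead of it and the grasp point (between the pads) lies 11 mm behind it (env.nose_length is the distance from the TCP to the fingertips, in m); z points along the fingers, y is the line along which they close (so a half turn about z gives the same grasp; the last joint's range is limited). The gripper opens to 85 mm and grips with 20 to 120 N. Pads are 22 mm wide; open, the fingers measure 114 mm over their backs; the gripper's body (76 mm by 85 mm) begins 54 mm behind the grasp point. The pads swing forward as they close: fully open they stand 13 mm farther back than shut.
Start: joints at [1.359, 0.507, -0.238, 1.5, 0.126, 1.149, -0.155], TCP at [0.195, -0.594, 0.239] pointing down, gripper open.
Joint ranges: [-3.08, 3.08], [-0.24, 2.05], [-1.43, 1.35], [0, 2.5], [-1.52, 4.66], [0.17, 1.96], [-2.89, 2.89]. Speed limits (rad/s): [2.39, 2.39, 3.14, 3.14, 3.14, 3.14, 3.14].

## Interface

Orientations are given as a rotation vector (axis times angle).
In Python, from plant import env gives the robot as it stands. Calls block until the motion is done:
- env.goto(position, orientation): joint-space move of the TCP to a pose.
- env.line_to(position, ori=None, speed=0.15): straight line of the TCP; ori=None keeps the orientation; speed is the mean speed in m/s.
- env.move_j(angles): joint-space move.
- env.ungrasp() and env.close_gripper(f_grip=None): open the fingers fully, or close them until they stop; f_grip is the grip in N (None keeps the last).
- env.sleep(seconds).
- env.inverse_kinematics(position, orientation): joint angles nearest the present ones, or None.
- env.get_obs(): the state.
- env.snapshot(name): name is "side" or "top"; returns the picture (480x640x3 uint8, red, green, blue); there is no depth.
- env.calibration(name): a dict with "fx", "fy", "cx", "cy" (pixels), "cam_to_world" (4x4, takes a point from camera to world coordinates). Camera axes: x right, y down, z forward; pixel columns grow to the right and rows downward; lengths in m; the calibration is good to about 2 mm. A picture is of the moment at which its call begins. calibration takes no time and is no camera call.
A pose or a line that the arm cannot do raises env.IKError and nothing moves.
- env.close_job(): hands the job in; it is judged then, once.
The state is a dict: "time_s": time; "joints": joint angles; "qd": joint speeds; "joint_torque": joint torques, N m; "tool_pos": TCP position; "ee_rot": TCP orientation; "wrist_force": force on the tool from outside, world axes, zero at the start; "moment": the same for the moment, N m; "gripper_width": opening from 0.0 (shut) to 1.0 (fully open); "gripper_force": force on a finger pad.
Only numpy, scipy, OpenCV 4.12 (cv2) and the standard library are available. Lean on these libraries where they do the work, as an engineer would, in place of code of your own. Each camera call takes 0.05 s, during which the arm holds its last target. There are 200 camera calls.

## Working session

There is one attempt and no reset: what is moved stays moved. The work goes in short steps, each a Python script; the robot and the scene stay as the last script left them, time stands still between calls to the robot, and variables do not carry over. Pictures are saved under pics/ and viewed, at most 10 in all, crops included, and the job is handed in when it is done.

```bash
mkdir -p pics; python3 - <<'E'
from plant import env
import cv2
for n in("top","side"):
    cv2.imwrite(f"pics/{n}0.png",env.snapshot(n)[:,:,::-1]); print(env.calibration(n))
o=env.get_obs();print(o["ee_rot"],o["time_s"],env.nose_length)
E
```

```text
{'fx': 482.85410325761256, 'fy': 482.85410325761256, 'cx': 331.8772637321557, 'cy': 242.61095619669138, 'cam_to_world': array([[-0.0048599 , -0.99110362,  0.13300376,  0.44841394],
       [-0.9999164 ,  0.00322267, -0.01252214,  0.0371445 ],
       [ 0.01198211, -0.1330535 , -0.99103642,  1.14664516],
       [ 0.        ,  0.        ,  0.        ,  1.        ]])}
{'fx': 551.9955299166285, 'fy': 551.9955299166285, 'cx': 315.7201176373671, 'cy': 243.58757526828813, 'cam_to_world': array([[ 0.96179773, -0.19276361,  0.19438959,  0.41291208],
       [-0.2735372 , -0.70538831,  0.65391493, -0.61089676],
       [ 0.01106914, -0.68210668, -0.73116889,  0.85781741],
       [ 0.        ,  0.        ,  0.        ,  1.        ]])}
[-3.10039304e+00 -4.96863984e-01  4.54194185e-04] 0.1 0.008
```

View pics/top0.png

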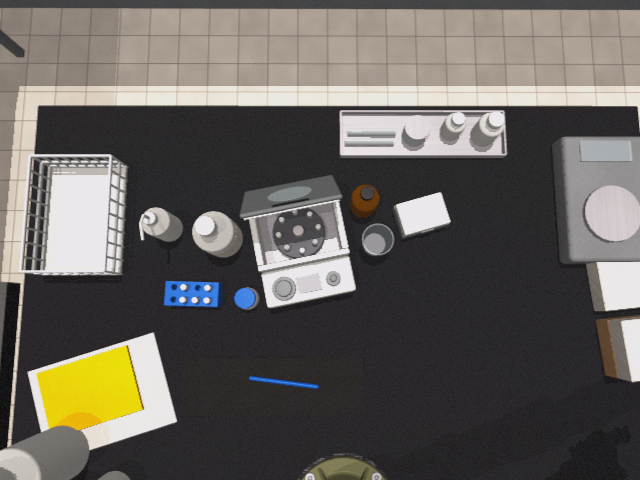

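View pics/side0.png

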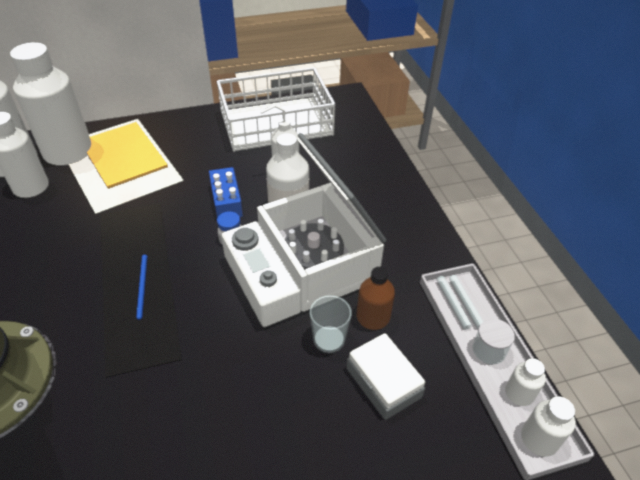

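```bash
python3 - <<'E'
import cv2
t=cv2.imread("pics/top0.png")[165:315,225:375]; s=cv2.imread("pics/side0.png")[125:325,210:400]
cv2.imwrite("pics/tz.png",cv2.resize(t,None,fx=4,fy=4,interpolation=2)); cv2.imwrite("pics/sz.png",cv2.resize(s,None,fx=3,fy=3,interpolation=2))
E
```

```text
(no output)
```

View pics/tz.png

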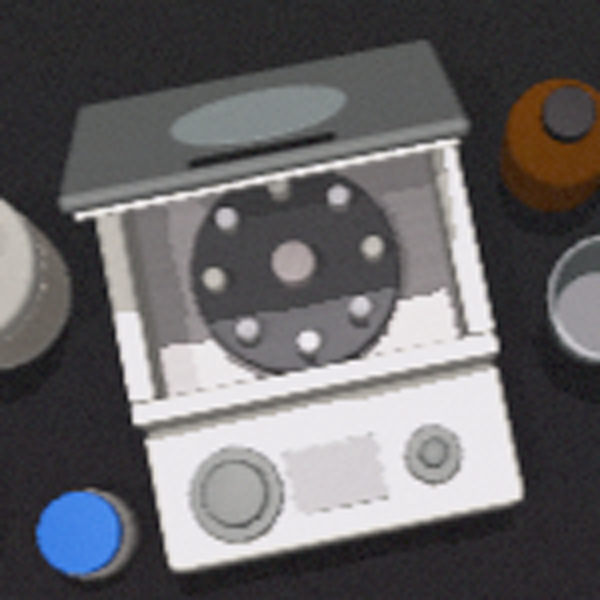

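View pics/sz.png

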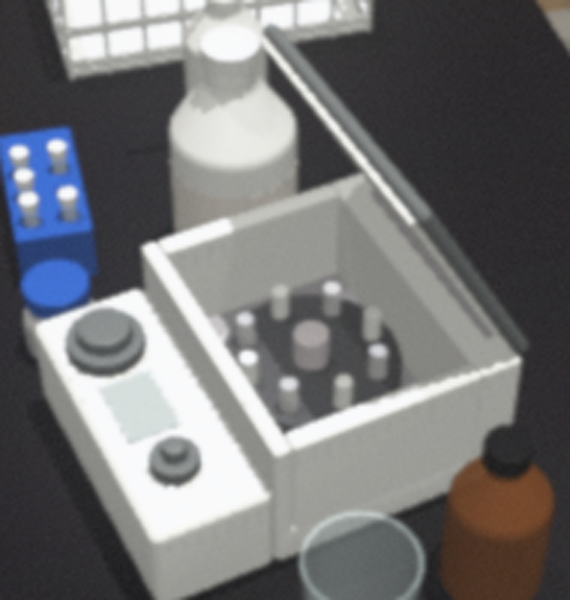

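```bash
cat > fit.py <<'E'
import numpy as np
from scipy.optimize import least_squares
from plant import env
cal={n:env.calibration(n) for n in("top","side")}
def proj(n,P):
    c=cal[n];T=np.linalg.inv(c["cam_to_world"]);q=T[:3,:3]@P+T[:3,3]
    return np.array([c["fx"]*q[0]/q[2]+c["cx"],c["fy"]*q[1]/q[2]+c["cy"]])
def own(p,name):
    x,y,a,th,bx=p
    def lid(r,o,yy): return np.array([.117-r*np.cos(th)+o*np.sin(th),yy,.118+r*np.sin(th)+o*np.cos(th)])
    return {"start":np.array([bx,.055,.102]),"pulse":np.array([bx,-.055,.102]),
     "dl":np.array([-.125,.1,.08]),"dr":np.array([-.125,-.1,.08]),"rl":np.array([-.045,.1,.115]),"rr":np.array([-.045,-.1,.115]),
     "ll":lid(.160,.014,.098),"lr":lid(.160,.014,-.098),"hl":lid(-.006,.014,.098),"hr":lid(-.006,.014,-.098),"edge":lid(.16,.014,0)}[name]
def world(p,P):
    c,s=np.cos(p[2]),np.sin(p[2]);return np.array([p[0]+c*P[0]-s*P[1],p[1]+s*P[0]+c*P[1],P[2]])
T=lambda a,b:(225+a/4,165+b/4)
S=lambda a,b:(210+a/3,125+b/3)
obs=[("top","start",T(234,492)),("top","pulse",T(433,452)),("top","dl",T(172,572)),("top","dr",T(523,497)),("top","rl",T(137,424)),("top","rr",T(496,352)),
("top","ll",T(64,200)),("top","lr",T(467,128)),("top","hl",T(80,107)),("top","hr",T(430,42)),
("side","start",S(103,328)),("side","pulse",S(176,448)),("side","ll",S(276,29)),("side","lr",S(428,213))]
f=lambda p:np.concatenate([proj(n,world(p,own(p,k)))-uv for n,k,uv in obs])
if __name__=="__main__":
    r=least_squares(f,[.6,.05,.1,1,-.085],loss="soft_l1",x_scale=.01)
    print(r.x);
    for o,e in zip(obs,f(r.x).reshape(-1,2)): print(o[:2],e.round(1))
    for k in("start","pulse","edge"): print(k,world(r.x,own(r.x,k)).round(4))
    np.save("p.npy",r.x)
    # bystander rough: big bottle, wash, amber, beaker
    def ray(u,v,z):
        c=cal["top"];M=c["cam_to_world"];d=M[:3,:3]@[(u-c["cx"])/c["fx"],(v-c["cy"])/c["fy"],1];return (M[:3,3]+d*(z-M[2,3])/d[2]).round(3)
    print("big",ray(204,225,.19),"wash",ray(152,213,.15),"amber",ray(367,194,.13),"beaker",ray(377,240,.085),"jar",ray(245,298,.06))
E
python3 fit.py
```

```text
[ 0.58938133  0.09108339  0.19472626  1.04545543 -0.0899186 ]
('top', 'start') [ 0.4 -0.1]
('top', 'pulse') [ 0.8 -0.2]
('top', 'dl') [-0.5  0.2]
('top', 'dr') [1.3 0.8]
('top', 'rl') [-0.5  0.2]
('top', 'rr') [ 1.5 -0.2]
('top', 'll') [-1.3  0.4]
('top', 'lr') [ 1.4 -1.8]
('top', 'hl') [-0.2 -0.8]
('top', 'hr') [ 0.7 -1.6]
('side', 'start') [ 0.1 -1.4]
('side', 'pulse') [-1.  -1.8]
('side', 'll') [-2.7 -3.3]
('side', 'lr') [0.  0.5]
start [0.4905 0.1276 0.102 ]
pulse [0.5118 0.0197 0.102 ]
edge [0.6373 0.1005 0.2634]
big [0.613 0.281 0.19 ] wash [0.646 0.4   0.15 ] amber [ 0.69  -0.052  0.13 ] beaker [ 0.596 -0.077  0.085] jar [0.47  0.218 0.06 ]
```

```bash
cat > h.py <<'E'
import numpy as np
from scipy.spatial.transform import Rotation as R
from plant import env
from fit import world
p=np.load("p.npy"); x,y,a,th0,bx=p
ORI=None
def ori():
    best=None
    for k in(0,np.pi,-np.pi):
        o=(R.from_euler("z",a+k)*R.from_euler("x",np.pi)).as_rotvec()
        j=env.inverse_kinematics(world(p,[.05,0,.42]),o)
        if j is not None:
            d=abs(np.array(j)-env.get_obs()["joints"]).max()
            if best is None or d<best[0]: best=(d,o,j)
    return best
def tip(P): return world(p,np.array(P)+[0,0,env.nose_length])   # own-frame fingertip -> world TCP
def contact(th,r=.145,gap=0): # own-frame tip centre touching the outer face
    o=.014+gap
    return [.117-r*np.cos(th)+o*np.sin(th)+.011*min(1,th/.3),0,.118+r*np.sin(th)+o*np.cos(th)]
def st(m):
    s=env.get_obs();print(m,round(s["time_s"],2),s["tool_pos"].round(4) if hasattr(s["tool_pos"],"round") else s["tool_pos"],np.round(s["wrist_force"],1),flush=True);return s
E
python3 - <<'E'
from h import *
import cv2
b=ori();print(b)
env.close_gripper(20)
s=st("closed"); P=np.array(s["tool_pos"]);P[2]=.42
env.line_to(P,speed=.2)
c=contact(th0,gap=.03)
for q in([c[0],0,.42],c): print(tip(q),env.inverse_kinematics(tip(q),b[1]) is not None)
env.goto(tip([c[0],0,.42]),b[1]);st("above")
env.line_to(tip(c),speed=.12);st("near")
np.save("ori.npy",b[1])
cv2.imwrite("pics/s1.png",env.snapshot("side")[60:360,120:520,::-1].repeat(2,0).repeat(2,1))
E
```

```text
(np.float64(1.1906882281026514), array([ 3.05392256e-01, -3.12671393e+00, -1.91456010e-16]), array([ 0.35502926,  0.71173535, -1.37669138,  1.05253389,  0.72718891,
        1.83969445,  1.03590112]))
closed 0.87 [ 0.1953 -0.5937  0.2393] [-0.2 -0.8 -1.1]
[0.68096519 0.10914606 0.428     ] True
[0.68096519 0.10914606 0.27351354] True
above 4.92 [0.6812 0.108  0.428 ] [ 0.3 -0.9 -0.2]
near 6.35 [0.6812 0.1095 0.2744] [-0.6  0.9 -0.8]
```

View pics/s1.png

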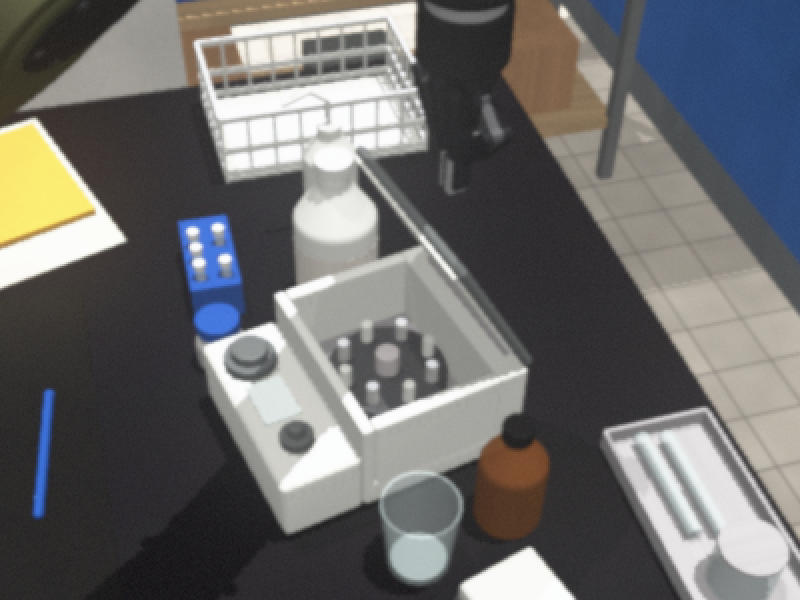

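The closed fingertips (about (455,190) in this 2x crop) are behind the lid's outer face, clear of it, and nothing has been disturbed. Next I push the lid along its arc.

```bash
python3 - <<'E'
from h import *
import cv2
for th in [th0,.9,.75,.6,.45,.3,.2,.1,.04]:
    env.line_to(tip(contact(th)),speed=.07);s=st(round(th,2))
    if np.linalg.norm(s["wrist_force"])>25: print("high");break
else:
    c=contact(0)
    for dz in np.arange(.002,-.012,-.002):
        env.line_to(tip([c[0],0,c[2]+dz]),speed=.03);s=st(dz)
        if s["wrist_force"][2]>10: break
    env.sleep(.4);st("hold")
    cv2.imwrite("pics/s2.png",env.snapshot("side")[60:360,120:520,::-1].repeat(2,0).repeat(2,1))
E
```

```text
1.05 6.97 [0.6557 0.1039 0.2588] [-0.   0.5 -0.5]
0.9 7.42 [0.6374 0.1004 0.2483] [ 0.9 -0.6 -0.2]
0.75 7.88 [0.6203 0.0971 0.2351] [ 0.2 -0.4 -0. ]
0.6 8.34 [0.6053 0.0941 0.2194] [ 0.   0.5 -0. ]
0.45 8.8 [0.5928 0.0916 0.2016] [0.3 0.6 0.1]
0.3 9.26 [0.5829 0.0897 0.182 ] [ 0.7 -0.2  0.1]
0.2 9.64 [0.5744 0.088  0.1684] [-1.   0.3  0.3]
0.1 10.02 [0.5671 0.0865 0.154 ] [ 0.5 -0.8 -0. ]
0.04 10.3 [0.5635 0.0859 0.1453] [ 0.2 -0.  -0.1]
0.002 10.59 [0.5617 0.0856 0.1418] [-0.4 -0.3 -0.5]
0.0 10.84 [0.5619 0.0857 0.1401] [-0.5 -0.2  2.3]
-0.002 11.09 [0.5619 0.0858 0.14  ] [-5.8 -3.7 19.5]
hold 11.49 [0.5619 0.0858 0.14  ] [-6.1 -3.7 20.5]
```

View pics/s2.png

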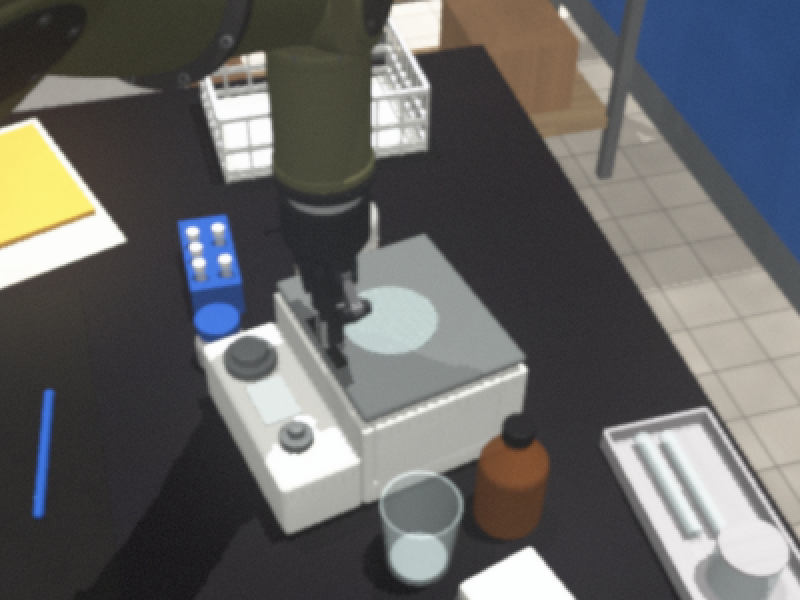

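The lid lies flat on the rim, with a 20 N hard stop at the expected 132 mm height. Next is the start button, at about (250,355) in the crop, the left end of the deck.

```bash
python3 - <<'E'
from h import *
import cv2
q=contact(0)
env.line_to(tip([q[0],0,.18]),speed=.08)
env.line_to(tip([bx,.055,.18]),speed=.12)
env.line_to(tip([bx,.055,.106]),speed=.08);st("over")
for z in np.arange(.102,.088,-.001):
    env.line_to(tip([bx,.055,z]),speed=.03);s=st(round(z,4))
    if s["wrist_force"][2]>10: break
env.sleep(.2)
env.line_to(tip([bx,.055,.2]),speed=.08)
env.line_to(tip([bx-.03,.055,.32]),speed=.15);env.sleep(.3);st("up")
cv2.imwrite("pics/s3.png",env.snapshot("side")[60:360,120:520,::-1].repeat(2,0).repeat(2,1))
E
```

```text
over 14.23 [0.4908 0.1279 0.1144] [-0.7 -0.2  0.2]
0.102 14.52 [0.4908 0.1277 0.1102] [0.4 0.2 0.6]
0.101 14.77 [0.4907 0.1277 0.1091] [1.2 0.5 2.1]
0.1 15.02 [0.4907 0.1277 0.1081] [0.6 0.8 2.3]
0.099 15.27 [0.4907 0.1277 0.1071] [1.7 0.3 4. ]
0.098 15.52 [0.4907 0.1277 0.1061] [ 2.8 -0.8  3.6]
0.097 15.77 [0.4908 0.1277 0.105 ] [ 2.8 -0.6  5.2]
0.096 16.02 [0.4908 0.1277 0.1041] [2.2 0.2 4.8]
0.095 16.27 [0.4908 0.1277 0.1039] [ 0.7 -2.4 14.4]
up 19.2 [0.461  0.1218 0.3275] [-0.  -0.4  0.4]
```

View pics/s3.png

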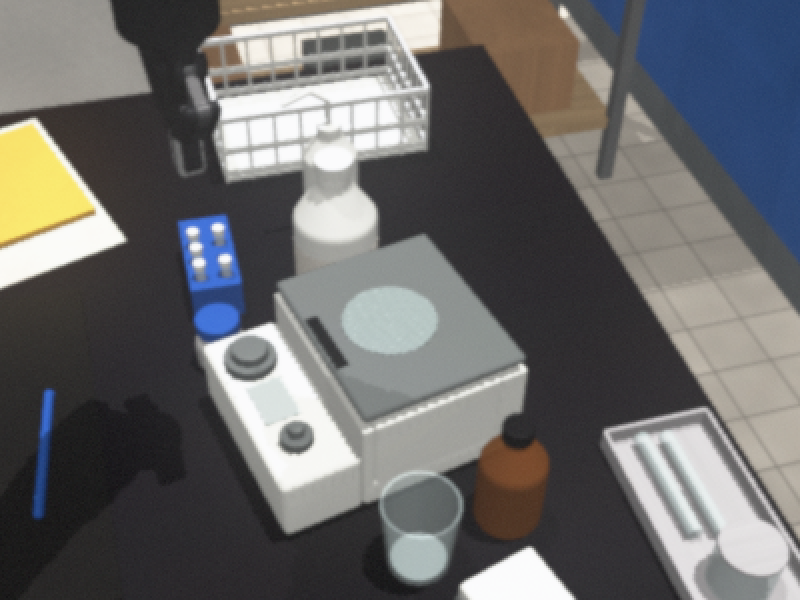

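The lid is flat, the start button at (250,355) is back up, the bystanders haven't moved, and the arm is clear. The press showed the spring force and then the 6 mm bottom stop.

```bash
python3 -c "
from plant import env
print(env.close_job())"
```

```text
the job is handed in; nothing more can be done
None
```

I pushed the lid fully shut, pressed the start button to its bottom stop and let it come back up, left the bystanders where they stood, and handed in the job at about 19 s; no verdict was returned.

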